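# Gather loose fittings in the corner of a tilted tote

## Task

In the fume hood, slide the white open tote along the bench until its two sides sit flush against the two rails of the aluminium corner stop, with the corner opposite the blue grip lug in the stop's corner. Then raise the tote by the lug to a tilt of about 30 degrees, its low corner staying down on the bench in the stop, so that all four brass fittings slide together into that low corner. Finish while still holding the tote tilted and still; spill nothing and leave the other things on the bench where they are.

Things in the scene. Friction and masses are not known exactly. Their poses are not given: they have to be found in the camera images.
- tote: White plastic open-topped tote, 180 (x) x 150 (y) x 55 mm high, walls and floor 4 mm, empty about 0.3 kg, loose on the bench; inside is PTFE-slick: fittings slide well at 25 degrees. It can jam if dragged along one rail while pressed on it. Origin: centre of the underside; z up, x along the long sides. A blue lug stands out from its (+x, +y) corner. None while the fingers hold it.
- tote_grip (a point): Centre of the tote's blue grip lug, a flat upright bar 14 mm thick standing out 50 mm from the corner along the tote's diagonal (0.695 rad from tote x towards tote y), 31 to 65 mm above the tote's underside. This point is 48 mm above the underside, at (110, 91.6, 48) mm in the tote frame; axes are the tote's. Pinch it across its thickness, from above.
- tote_corner (a point): The tote's bottom outer corner opposite the lug, at (-90, -75, 0) mm in the tote frame; it goes into the stop's corner and stays the lowest point when tilted.
- stops: Fixed aluminium corner stop: two rails 8 mm high, 14 mm wide, at right angles. Origin: the inner corner, on the bench. One rail runs 140 mm along +x (inner face at y = 0), the other along +y (inner face at x = 0); the tote goes in the +x, +y quadrant, tote x along stop x; when flush, its centre is at (90, 75) mm here. As it tilts, its low walls lean over the rails and push the low corner a few mm back, which is fine.
- stop_corner (a point): The stop's inner corner, on the bench (same place as the origin of stops).
- fitting0_center (a point): Brass tube fitting, polished, loose in the tote: a disc 22 mm across and 10 mm high with a 13 mm neck, 19 mm high in all, 30 g. This point is on its axis, half-way up.
- fitting1_center (a point): Brass tube fitting, polished, loose in the tote: a disc 22 mm across and 10 mm high with a 13 mm neck, 19 mm high in all, 30 g. This point is on its axis, half-way up.
- fitting2_center (a point): Brass tube fitting, polished, loose in the tote: a disc 22 mm across and 10 mm high with a 13 mm neck, 19 mm high in all, 30 g. This point is on its axis, half-way up.
- fitting3_center (a point): Brass tube fitting, polished, loose in the tote: a disc 22 mm across and 10 mm high with a 13 mm neck, 19 mm high in all, 30 g. This point is on its axis, half-way up.
- bottle_foot (a point): Bystander: amber glass bottle with red cap, 72 mm across, 170 mm high; centre of its underside.
- jar_foot (a point): Bystander: glass jar with white lid, 60 mm across, 80 mm high; centre of its underside.
- beaker_foot (a point): Bystander: open glass cup, 70 mm across the rim, 85 mm high; centre of its underside.
- gas_meter_foot (a point): Bystander: dark green hand-held gas meter standing upright, 50 x 85 x 140 mm with a black knob 30 mm high on top; centre of its underside.
- flow_meter_foot (a point): Bystander: blue flow meter lying flat outside the stop's x rail, 95 x 60 x 30 mm; centre of its underside.
- screwdriver_foot (a point): Bystander: screwdriver, 160 mm, lying outside the stop's y rail; a point at its middle, on the bench.

How it is judged (in metres and radians):
On the way, in this order (a step that is already met when the one before it is completed fails the run):
1. the tote lies flat with both sides flush against the stop's rails (horizontal distance between tote_corner and stop_corner below 0.006 m and angle between the x axis of tote and the x axis of stops, either way round below 0.05 rad and angle between tote's own z axis and vertical below 0.05 rad), for 0.2 s.
2. the tote is tilted more than 15 degrees by its lug end, its low corner down in the stop (angle between tote's own z axis and vertical above 0.26 rad and height (world z) of tote_grip above 0.09 m and horizontal distance between tote_corner and stop_corner below 0.02 m and height (world z) of tote_corner below 0.012 m), for 0.1 s.
At the end, for the whole second after the job is handed in: The fingers hold the tote still at a tilt of 20 to 45 degrees, the lug more than 110 mm up, the low corner down (under 12 mm high) and within 20 mm of the stop's corner, and all four fittings rest inside the tote in the low corner: centres within 72 mm of the two outer faces there (angle between tote's own z axis and vertical between 0.35 and 0.79 rad and height (world z) of tote_grip above 0.11 m and horizontal distance between tote_corner and stop_corner below 0.02 m and height (world z) of tote_corner below 0.012 m and x of fitting0_center in the frame of tote between -0.09 and -0.018 m and y of fitting0_center in the frame of tote between -0.075 and -0.003 m and z of fitting0_center in the frame of tote between 0 and 0.05 m and x of fitting1_center in the frame of tote between -0.09 and -0.018 m and y of fitting1_center in the frame of tote between -0.075 and -0.003 m and z of fitting1_center in the frame of tote between 0 and 0.05 m and x of fitting2_center in the frame of tote between -0.09 and -0.018 m and y of fitting2_center in the frame of tote between -0.075 and -0.003 m and z of fitting2_center in the frame of tote between 0 and 0.05 m and x of fitting3_center in the frame of tote between -0.09 and -0.018 m and y of fitting3_center in the frame of tote between -0.075 and -0.003 m and z of fitting3_center in the frame of tote between 0 and 0.05 m and contact force between the fingers and tote above 0.5 N and linear speed of each of tote, fitting0, fitting1, fitting2, fitting3 below 0.02 m/s and angular speed of tote below 0.1 rad/s); the arm keeps its last pose, push and grip.
It fails at once if a bystander (bottle, jar, cup, gas meter, flow meter or screwdriver) is moved more than 20 mm (distance of any of bottle_foot, jar_foot, beaker_foot, gas_meter_foot, flow_meter_foot, screwdriver_foot from where it was at the start of the episode above 0.02 m).
It also fails if it takes over 40 s, if anything falls off the work surface, if the arm or the gripper's body presses on something with over 40 N, if the wrist force passes 120 N, or if a joint passes its speed limit or range.

## Robot

A 6-joint arm with a two-finger parallel gripper is mounted at the origin on the work surface. World frame = base frame: x ahead of the robot, y to its left, z up, the work surface at z = 0. Lengths are in m, angles in degrees, forces in N, time in s.
With the tool pointing down it reaches from about 0.25 to 0.725 m from the base axis. Payload 9.7 kg.
Tool frame: the origin (TCP) lies at the very end of the fingers, on their centre line; the grasp point (between the pads) lies 19 mm behind it; z points along the fingers, y is the line along which they close (so a half turn about z gives the same grasp; the last joint's range is limited). The gripper opens to 85 mm and grips with 20 to 120 N. Pads are 22 mm wide; open, the fingers measure 114 mm over their backs; the gripper's body (76 mm by 85 mm) begins 54 mm behind the grasp point. The pads swing forward as they close: fully open they stand 13 mm farther back than shut.
Start: joints at [-74.485, 4.979, 10.078, 95.1, 0, 90], TCP at [0.147, -0.53, 0.231] pointing down, gripper open.
Joint ranges: [-179.16, 179.16], [-48.56, 103.87], [-65.8, 70.77], [-126.05, 130.52], [-82.76, 87.17], [-180, 180]. Speed limits (degrees/s): [127.2, 127.2, 147.25, 180, 180, 180].

## Interface

Orientations are given as [roll, pitch, yaw] about the fixed x, y, z axes, in that order (R = Rz(yaw) Ry(pitch) Rx(roll)).
In Python, from workcell import bot, viewer, finder gives the robot as it stands. The module is installed in compiled form; this text tells all that it offers.
- The arm moves only by the shell command python3 -m inch 'ROWS' [FORCE]. ROWS is JSON, a list that holds one entry, the list of rows, each a list of 7 numbers: the opening in per cent of the stroke, from 0 (shut) to 100 (fully open), then the shift along the tool's x, y, z in mm, then the turn, a rotation vector about the tool's x, y, z in degrees. In form: [[[grip, tx, ty, tz, ax, ay, az], ...]]. A call has 1 to 8 rows; each row shifts and turns the commanded pose from where the row before left it, along the tool's axes as they then stand; what a row does not reach is not made up. A row lasts 1/8 s, in which the tool goes at most 62.5 mm and 10.7 degrees, less where a joint would pass 70% of its speed; a pose out of reach is approached as far as the arm can. A call with a gripper value outside its range is refused whole. The fingers move at their own pace and stop on an object; FORCE is the grip in N (left out, the last holds). Time passes only in rows, so rows that do not move let the fingers close. It gives the time, the measured TCP pose, the force, the opening and the grip force at its end, in the units of the state.
- bot.get_obs(): the state, without advancing time (a new reading comes with each control period).
- viewer.camera(name): name is "scene" or "top" or "wrist"; returns a dict with "pixels" (480x640x3 uint8, red, green, blue), "vfov" (degrees; the focal length in pixels is half the picture's height over the tangent of half this angle, whatever the lens; pixels are square), "cx", "cy" (the principal point, pixels), "R" (3x3) and "t" (3): a world point X has camera coordinates R X + t. Camera axes: x right, y down, z forward; pixel columns grow to the right and rows downward; lengths in m; the calibration is good to about 2 mm. A picture is of the moment at which its call begins. There is no depth.
- bot.job_done(): hands the job in; it is judged then, once.
Trained networks look in the newest picture that a camera, given by its name, has taken for a name from the list of things; names that differ only in an ending like _2 or _b are one class to them, and where a whole thing is asked for, a point or a joint stands for the part that bears it (a point fixed in the world has none). Each returns a list of dicts, best first, with "conf" (0 to 1); they miss things now and then, are a little off and sometimes report something else, mostly with a low value. They report only what shows in the picture. A call takes as long as a camera call.
- finder.outline_of(camera, thing): "pixels" (480x640 bool, what is visible of it) and "extent" ([centre column, centre row, width, height] in pixels, round what is visible of it).
- finder.mark_of(camera, thing): "position" ([column, row] in pixels: a listed point, or the origin of a listed thing).
The state is a dict: "time": time; "q": joint angles; "qd": joint speeds; "joint_efforts": joint torques, N m; "ee_pos": TCP position; "tcp_rot": TCP orientation; "wrist_force": force on the tool from outside, world axes, zero at the start; "torque": the same for the moment, N m; "opening": finger opening in m; "grasp_force": force on a finger pad.
Only numpy, scipy, OpenCV 4.12 (cv2) and the standard library are available. Lean on these libraries where they do the work, as an engineer would, in place of code of your own. Each camera call takes 0.05 s, during which the arm holds its last target. There are 200 camera calls.

## Working session

There is one attempt and no reset: what is moved stays moved. The work goes in short steps, Python scripts to look and compute and a shell command to move; the robot and the scene stay as the last step left them, time stands still between calls to the robot, and variables do not carry over. Pictures are saved under pics/ and viewed, at most 10 in all, crops included, and the job is handed in when it is done.

```bash
mkdir -p pics; cat > h.py <<'E'
import numpy as np, cv2
from scipy.optimize import least_squares
from workcell import bot, viewer, finder
def snap(n, f=None):
    c=viewer.camera(n)
    if f: cv2.imwrite('pics/'+f, cv2.cvtColor(np.asarray(c['pixels']),cv2.COLOR_RGB2BGR))
    return c
def foc(c): return 240/np.tan(np.radians(c['vfov'])/2)
def proj(c,X):
    p=np.atleast_2d(X)@np.array(c['R']).T+np.array(c['t']); return np.c_[foc(c)*p[:,0]/p[:,2]+c['cx'],foc(c)*p[:,1]/p[:,2]+c['cy']]
def ray(c,px,z):
    R=np.array(c['R']);o=-R.T@np.array(c['t'])
    d=R.T@np.array([(px[0]-c['cx'])/foc(c),(px[1]-c['cy'])/foc(c),1]);return o+d*(z-o[2])/d[2]
E
python3 - <<'E'
from h import *
np.set_printoptions(precision=4,suppress=True)
Z=dict(tote=0,tote_grip=.048,tote_corner=0,stops=0,stop_corner=0,bottle_foot=0,jar_foot=0,beaker_foot=0,gas_meter_foot=0,flow_meter_foot=0,screwdriver_foot=0,fitting0_center=.0135)
for n in ('top','scene'):
    c=snap(n,n+'0.png')
    for t,z in Z.items():
        r=finder.mark_of(n,t)
        print(n,t,[(np.round(d['position'],1),round(d['conf'],2),ray(c,d['position'],z)[:2]) for d in r[:4 if 'fit' in t else 2]])
E
```

```text
top tote [(array([276.7, 277.4]), 0.78, array([0.4721, 0.0522]))]
top tote_grip [(array([368.3, 321.3]), 0.7, array([ 0.3731, -0.1429])), (array([208.6, 289.1]), 0.68, array([0.4429, 0.1944]))]
top tote_corner [(array([327.3, 265.1]), 0.86, array([ 0.499 , -0.0603])), (array([278.6, 301.3]), 0.7, array([0.4194, 0.0479]))]
top stops [(array([358.2, 269.6]), 0.78, array([ 0.4885, -0.129 ]))]
top stop_corner [(array([359.2, 268.3]), 0.69, array([ 0.4914, -0.1313]))]
top bottle_foot [(array([482.9, 303.2]), 0.76, array([ 0.4124, -0.4036]))]
top jar_foot [(array([124.5, 310.4]), 0.79, array([0.4017, 0.384 ]))]
top beaker_foot [(array([124.2, 216.2]), 0.56, array([0.612 , 0.3948]))]
top gas_meter_foot [(array([489.3, 186.7]), 0.72, array([ 0.6781, -0.4342])), (array([211.9, 289.8]), 0.33, array([0.4455, 0.1947]))]
top flow_meter_foot [(array([353.1, 203.6]), 0.81, array([ 0.6393, -0.1207]))]
top screwdriver_foot [(array([371.9, 320.1]), 0.8, array([ 0.377 , -0.1566])), (array([279.1, 279.1]), 0.48, array([0.4683, 0.0469]))]
top fitting0_center [(array([257.7, 248.7]), 0.63, array([0.5345, 
[... 393 characters left out ...]
.4]), 0.86, array([ 0.4841, -0.1205]))]
scene bottle_foot [(array([196. , 331.2]), 0.93, array([ 0.4124, -0.3917]))]
scene jar_foot [(array([368. , 168.6]), 0.9, array([0.402 , 0.3855])), (array([324.8, 303.3]), 0.46, array([ 0.619 , -0.1277]))]
scene beaker_foot [(array([426.6, 197.4]), 0.97, array([0.6246, 0.3799]))]
scene gas_meter_foot [(array([264.6, 400.7]), 0.97, array([ 0.6763, -0.4282])), (array([330.7, 222.3]), 0.18, array([0.4525, 0.1177]))]
scene flow_meter_foot [(array([328.7, 301.8]), 0.68, array([ 0.6242, -0.1178]))]
scene screwdriver_foot [(array([250.1, 261.5]), 0.68, array([ 0.3645, -0.1391])), (array([326.9, 235.8]), 0.67, array([0.4768, 0.0674]))]
scene fitting0_center []
```

```bash
ls pics
```

```text
scene0.png
top0.png
```

View pics/top0.png

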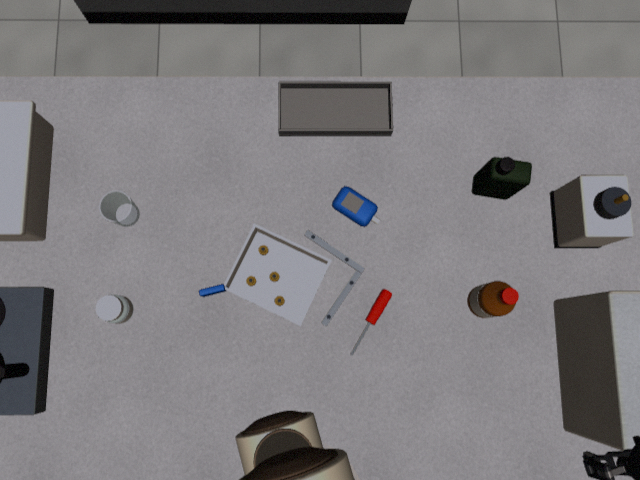

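View pics/scene0.png

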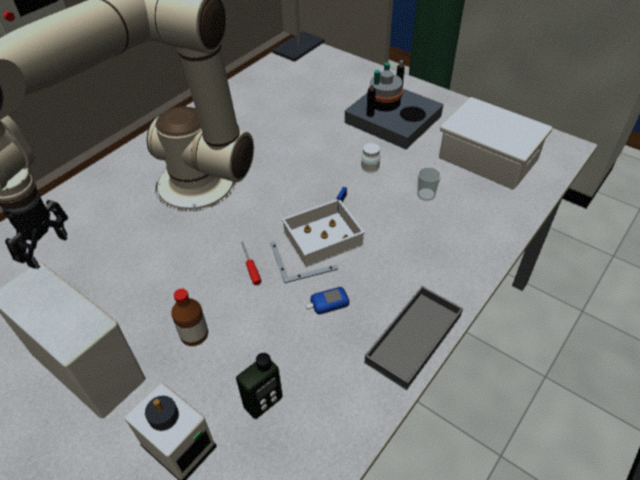

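The top view shows the tote with its lug at (211,290) and its free corner at (330,263). The stop corner is at (362,270), with rails going to (307,233) and (325,322). The tote therefore needs to move about 60 mm towards −y and turn about −6°. Next I'll refine both poses by fitting silhouettes.

```bash
cat >> h.py <<'E'
from scipy.optimize import minimize
def box(x0,x1,y0,y1,z0,z1): return np.array([[x,y,z] for x in (x0,x1) for y in (y0,y1) for z in (z0,z1)])/1000.
d=0.695; L=np.array([[np.cos(d),-np.sin(d),0],[np.sin(d),np.cos(d),0],[0,0,1]])
lug=box(-27,23,-7,7,-17,17)@L.T+np.array([.110,.0916,.048])
PARTS=dict(tote=[box(-90,90,-75,75,0,55),lug],stops=[box(-14,140,-14,0,0,8),box(-14,0,-14,140,0,8)])
def model(c,parts,p):
    a=p[2];R=np.array([[np.cos(a),-np.sin(a),0],[np.sin(a),np.cos(a),0],[0,0,1]])
    m=np.zeros((480,640),np.uint8)
    for P in parts:
        h=cv2.convexHull(proj(c,P@R.T+[p[0],p[1],0]).astype(np.float32))
        cv2.fillPoly(m,[np.round(h*64).astype(np.int32)],255,cv2.LINE_AA,6)
    return cv2.GaussianBlur(m/255.,(0,0),1.5)
def fit(thing,p0,cams):
    obs=[]
    for n,c in cams.items():
        r=finder.outline_of(n,thing)
        if r: obs.append((c,cv2.GaussianBlur(np.asarray(r[0]['pixels']).astype(float),(0,0),1.5),r[0]['conf'],n))
    def run(o):
        f=lambda q:sum(np.sum((model(c,PARTS[thing],q*[.01,.01,.1])-m)**2)/m.sum() for c,m,_,_ in o)
        best=np.array(p0)/[.01,.01,.1]
        for _ in range(2): s=minimize(f,best,method='Nelder-Mead',options=dict(initial_simplex=best+np.vstack([np.zeros(3),np.eye(3)])));best=s.x
        return best*[.01,.01,.1],s.fun
    for o in obs: print(thing,o[3],round(o[2],2),run([o]))
    r=run(obs); print(thing,'all',r); return r[0]
E
python3 - <<'E'
from h import *
np.set_printoptions(precision=4,suppress=True)
cams={n:snap(n) for n in('top','scene')}
t=fit('tote',[.472,.055,1.08],cams); s=fit('stops',[.487,-.126,.98],cams)
R=lambda a:np.array([[np.cos(a),-np.sin(a)],[np.sin(a),np.cos(a)]])
print('lug',t[:2]+R(t[2])@[.110,.0916],'corner',t[:2]+R(t[2])@[-.09,-.075],'yaw',np.degrees(t[2]),np.degrees(s[2]))
print('lug goal',s[:2]+R(s[2])@[.2,.1666])
o=bot.get_obs();print(o['ee_pos'],o['tcp_rot'],o['wrist_force'],o['time'])
E
```

```text
tote top 0.8 (array([0.4741, 0.0504, 1.1224]), np.float64(0.037283024029236375))
tote scene 0.96 (array([0.4741, 0.0513, 1.121 ]), np.float64(0.03584250863378134))
tote all (array([0.474 , 0.0508, 1.1202]), np.float64(0.07348655815013057))
stops top 0.97 (array([ 0.488 , -0.1222,  0.9763]), np.float64(0.04781973829546007))
stops all (array([ 0.488 , -0.1222,  0.9763]), np.float64(0.04781973829546007))
lug [0.4395 0.1897] corner [ 0.5024 -0.0629] yaw 64.18531128149239 55.93557039130394
lug goal [0.462  0.1368]
[ 0.1471 -0.53    0.2313] [-179.999    -0.       15.5125] [-0.2503  0.7142  0.7855] 1.6
```

```bash
python3 -m inch '[[[100,30,-38.5,0,0,0,0],[100,30,-38.5,0,0,0,0],[100,30,-38.5,0,0,0,0],[100,30,-38.5,0,0,0,0],[100,30,-38.5,0,0,0,0],[100,30,-38.5,0,0,0,0],[100,30,-38.5,0,0,0,0],[100,30,-38.5,0,0,0,0]]]' 60
python3 -m inch '[[[100,29.5,-38.5,0,0,0,0],[100,29.5,-38.5,0,0,0,0],[100,29.5,-38.5,0,0,0,0],[100,29.5,-38.5,0,0,0,0],[100,29.5,-38.5,0,0,0,0],[100,29.5,-38.5,0,0,0,0],[100,29.5,-38.5,0,0,0,0],[100,29.5,-38.5,0,0,0,0]]]'
python3 -m inch '[[[100,0,0,10,0,0,-8.8],[100,0,0,10,0,0,-8.8],[100,0,0,10,0,0,-8.8],[100,0,0,10,0,0,-8.8],[100,0,0,10,0,0,-8.8],[100,0,0,10,0,0,-8.8],[100,0,0,10,0,0,-8.8],[100,0,0,10,0,0,-8.8]]]'
python3 -m inch '[[[100,0,0,10,0,0,-9],[100,0,0,0,0,0,-9],[100,0,0,0,0,0,0]]]'
```

```text
time: 2.6
ee_pos: [0.2963, -0.1676, 0.2315]
tcp_rot: [180.0, -0.0, 15.5]
wrist_force: [0.6, -0.9, 0.3]
opening: 0.0851
grasp_force: 0.0
time: 3.6
ee_pos: [0.4515, 0.1581, 0.2318]
tcp_rot: [-178.4, -0.0, 18.4]
wrist_force: [-0.0, -0.1, 0.6]
opening: 0.0854
grasp_force: 0.0
time: 4.6
ee_pos: [0.4503, 0.1586, 0.1515]
tcp_rot: [-179.5, -1.5, 88.9]
wrist_force: [-0.4, 0.4, 0.3]
opening: 0.0853
grasp_force: 0.0
time: 4.97
ee_pos: [0.4502, 0.1588, 0.1418]
tcp_rot: [-179.9, -1.6, 106.6]
wrist_force: [-0.0, 0.4, -0.1]
opening: 0.0854
grasp_force: 0.0
```

```bash
python3 - <<'E'
from h import *
from scipy.spatial.transform import Rotation as Ro
np.set_printoptions(precision=4,suppress=True)
c=snap('wrist','w1.png'); r=finder.mark_of('wrist','tote_grip')
print([(d['position'],d['conf'],ray(c,d['position'],.048)) for d in r[:2]])
m=finder.outline_of('wrist','tote_corner'); print('tote mask',len(m) and (m[0]['conf'],m[0]['extent']))
# blue lug top face by colour at z=.065
im=np.asarray(c['pixels']).astype(int); b=((im[:,:,2]>im[:,:,0]+50)&(im[:,:,2]>80)).astype(np.uint8)
k=cv2.connectedComponentsWithStats(b)[2:]; print(k[0][1:][k[0][1:,4]>200])
o=bot.get_obs(); Rt=Ro.from_euler('xyz',o['tcp_rot'],degrees=True)
goal=np.array([.4395,.1897,.03]); print('shift tool mm',Rt.inv().apply(goal-o['ee_pos'])*1000, 'turn',np.degrees((Rt.inv()*Ro.from_euler('xyz',[180,0,104],degrees=True)).as_rotvec()))
E
```

```text
[([319.6, 193.1], 0.92, array([0.4378, 0.1902, 0.048 ]))]
tote mask (0.74, [322.4, 311.0, 294.1, 325.7])
[[ 307  153   28   98 2231]]
shift tool mm [ 29.6178  -1.5679 112.8234] turn [-0.0807 -1.5663  2.4722]
```

View pics/w1.png

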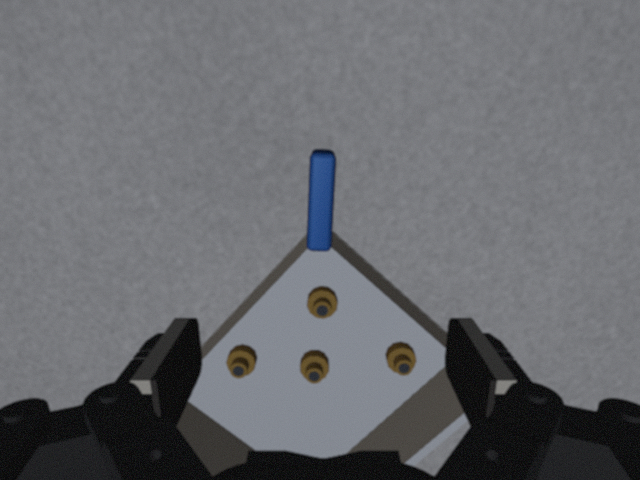

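Lug seen at (320,200), lying straight along the hand's x axis and agreeing with the fit. Now I'll go to it, descend and close.

```bash
python3 -m inch '[[[100,30,-2,0,0,-1.6,2.5],[100,0,0,30,0,0,0],[100,0,0,30,0,0,0],[100,0,0,30,0,0,0],[100,0,0,22,0,0,0],[100,0,0,0,0,0,0]]]'
python3 -m inch '[[[0,0,0,0,0,0,0],[0,0,0,0,0,0,0],[0,0,0,0,0,0,0],[0,0,0,0,0,0,0],[0,0,0,0,0,0,0],[0,0,0,0,0,0,0]]]' 60
```

```text
time: 5.88
ee_pos: [0.4386, 0.1864, 0.0293]
tcp_rot: [-179.7, 0.1, 104.1]
wrist_force: [0.7, 0.2, 0.1]
opening: 0.0856
grasp_force: 0.0
time: 6.62
ee_pos: [0.4399, 0.187, 0.0311]
tcp_rot: [-180.0, 0.0, 104.1]
wrist_force: [-0.3, 0.2, 5.4]
opening: 0.0132
grasp_force: 58.9
```

```bash
python3 - <<'E'
from h import *
from scipy.spatial.transform import Rotation as Ro
np.set_printoptions(precision=4,suppress=True)
cams={n:snap(n) for n in('top','scene')}
t=fit('tote',[.474,.0508,1.12],cams)
o=bot.get_obs();print(o['ee_pos'],o['tcp_rot'],o['opening'],o['grasp_force'],o['wrist_force'])
R=lambda a:np.array([[np.cos(a),-np.sin(a)],[np.sin(a),np.cos(a)]])
s=np.array([.488,-.1222,.9763])
print('corner',t[:2]+R(t[2])@[-.09,-.075],'grip',t[:2]+R(t[2])@[.11,.0916])
E
```

```text
tote top 0.96 (array([0.4737, 0.05  , 1.1183]), np.float64(0.07231857732664988))
tote scene 0.82 (array([0.4739, 0.0513, 1.1188]), np.float64(0.03662326436295156))
tote all (array([0.474 , 0.0507, 1.1206]), np.float64(0.10957404754167971))
[0.4399 0.187  0.0311] [-179.9536    0.0232  104.1466] 0.013693418938005531 58.86842966079712 [-1.2378  0.4551  5.7566]
corner [ 0.5024 -0.063 ] grip [0.4394 0.1896]
```

```bash
python3 -m inch '[[[0,0,0,0,0,0,2],[0,0,0,0,0,0,2.2],[0,0,0,0,0,0,2],[0,0,0,0,0,0,2],[0,-10,3,0,0,0,0],[0,-14,4.5,0,0,0,0],[0,-14,4.5,0,0,0,0],[0,-4,1,0,0,0,0]]]'
python3 -m inch '[[[0,0,0,0,0,0,0],[0,0,0,0,0,0,0]]]'
python3 - <<'E'
from h import *
np.set_printoptions(precision=4,suppress=True)
cams={n:snap(n,n+'1.png') for n in('top','scene')}
t=fit('tote',[.473,.003,.976],cams); s=fit('stops',[.488,-.1222,.9763],cams)
o=bot.get_obs();print(o['ee_pos'],o['tcp_rot'],o['wrist_force'],o['torque'])
R=lambda a:np.array([[np.cos(a),-np.sin(a)],[np.sin(a),np.cos(a)]])
for S in (s,np.array([.488,-.1222,.9763])):
    d=R(S[2]).T@(t[:2]+R(t[2])@[-.09,-.075]-S[:2]); y=np.radians(o['tcp_rot'][2]); w=-R(S[2])@d
    print('gap stop frame',d,'yaw err',np.degrees(t[2]-S[2]),'tool shift mm',1000*w@[np.cos(y),np.sin(y)],1000*w@[np.sin(y),-np.cos(y)])
E
```

```text
time: 7.82
ee_pos: [0.4571, 0.1467, 0.0311]
tcp_rot: [-179.9, -0.1, 95.9]
wrist_force: [-2.1, 5.7, 7.1]
opening: 0.0133
grasp_force: 59.3
time: 8.07
ee_pos: [0.4572, 0.1464, 0.0311]
tcp_rot: [-180.0, 0.0, 95.9]
wrist_force: [-0.2, -0.2, 6.7]
opening: 0.0132
grasp_force: 59.3
tote top 0.74 (array([ 0.4769, -0.0318,  0.9883]), np.float64(4.775037153840234))
tote scene 0.78 (array([0.4712, 0.0085, 0.9799]), np.float64(0.04029650090275385))
tote all (array([ 0.4785, -0.0252,  0.9803]), np.float64(5.155315264073654))
stops top 0.98 (array([ 0.4877, -0.1223,  0.9732]), np.float64(0.05116543719847487))
stops scene 0.95 (array([ 0.4904, -0.1228,  0.9836]), np.float64(0.0714961338897223))
stops all (array([ 0.4881, -0.1225,  0.9737]), np.float64(0.13584905404508468))
[0.4573 0.1464 0.0311] [-179.9652    0.0476   95.876 ] [ 0.1704 -1.1558  6.5307] [-0.1373 -0.1639 -0.0943]
gap stop frame [-0.0144 -0.013 ] yaw err 0.377070441483063 tool shift mm 19.381938668995883 -0.6369920896750458
gap stop frame [-0.0147 -0.0131] yaw err 0.22713669016038257 tool shift mm 19.667177910513516 -0.6690205417657249
```

```bash
python3 -c "
import cv2
a=[cv2.resize(cv2.imread(f'pics/{n}1.png')[r:r+140,c:c+190],None,fx=4,fy=4,interpolation=3)[:300 if 0 else 560] for n,r,c in(('top',210,190),)]
cv2.imwrite('pics/c1.png',a[0])"
```

```text
(no output)
```

View pics/c1.png

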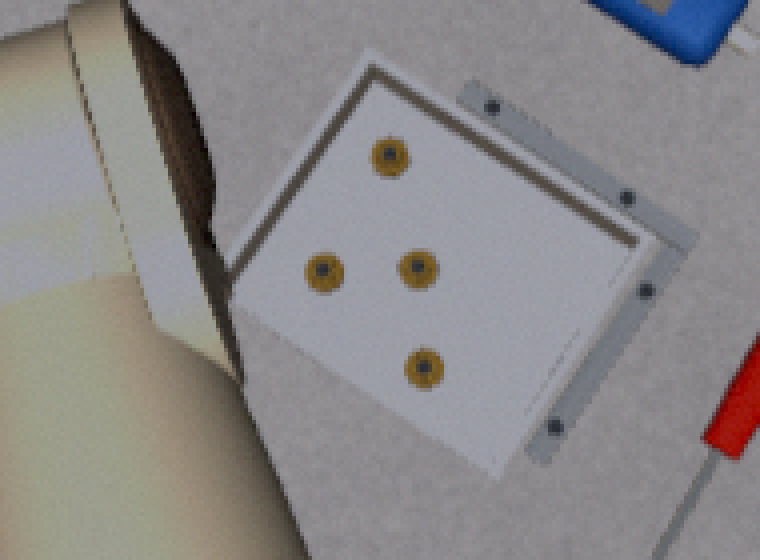

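The crop shows the tote nearly parallel to both rails, with its corner about 10 mm short of the stop corner at (650,238). The top mask failed because the arm occludes the tote, but the scene fit and kinematics both put the gap at about 9–12 mm. I'll close it in small steps and watch the force.

```bash
python3 -m inch '[[[0,-4,1.1,0,0,0,0],[0,-4,1.1,0,0,0,0],[0,-2,0.5,0,0,0,0],[0,0,0,0,0,0,0]]]'
python3 -m inch '[[[0,-1,0.3,0,0,0,0],[0,0,0,0,0,0,0]]]'
python3 -m inch '[[[0,-1,0.3,0,0,0,0],[0,0,0,0,0,0,0]]]'
python3 -m inch '[[[0,-1,0.3,0,0,0,0],[0,0,0,0,0,0,0]]]'
python3 - <<'E'
from h import *
np.set_printoptions(precision=4,suppress=True)
cams={n:snap(n,n+'2.png') for n in('scene',)}
t=fit('tote',[.473,-.005,.976],cams)
S=np.array([.488,-.1222,.9763])
o=bot.get_obs();print(o['ee_pos'],o['tcp_rot'],o['wrist_force'],o['torque'])
R=lambda a:np.array([[np.cos(a),-np.sin(a)],[np.sin(a),np.cos(a)]])
d=R(S[2]).T@(t[:2]+R(t[2])@[-.09,-.075]-S[:2]);print('gap',d)
print('force stop frame',R(S[2]).T@np.array(o['wrist_force'])[:2])
E
```

```text
time: 8.88
ee_pos: [0.4607, 0.1374, 0.0311]
tcp_rot: [-179.9, -0.0, 95.9]
wrist_force: [-0.9, 3.7, 7.4]
opening: 0.0131
grasp_force: 59.4
time: 9.12
ee_pos: [0.461, 0.1366, 0.0311]
tcp_rot: [-179.9, -0.1, 95.9]
wrist_force: [-1.0, 5.0, 7.0]
opening: 0.0133
grasp_force: 59.3
time: 9.38
ee_pos: [0.4614, 0.1356, 0.0311]
tcp_rot: [-179.9, -0.1, 95.9]
wrist_force: [-2.0, 4.8, 7.5]
opening: 0.0132
grasp_force: 59.3
time: 9.62
ee_pos: [0.462, 0.1351, 0.0311]
tcp_rot: [-180.0, -0.1, 95.9]
wrist_force: [-1.3, 8.1, 5.7]
opening: 0.0132
grasp_force: 59.2
tote scene 0.72 (array([ 0.4732, -0.0005,  0.9615]), np.float64(0.05788084171430395))
tote all (array([ 0.4732, -0.0005,  0.9615]), np.float64(0.05788084171430395))
[0.462  0.1351 0.0311] [-179.9579   -0.1122   95.9178] [-0.114   8.658   5.9901] [ 1.263   0.0586 -0.3343]
gap [0.0014 0.0068]
force stop frame [7.1087 4.9437]
```

```bash
python3 -m inch '[[[0,-1,0.3,0,0,0,0],[0,0,0,0,0,0,0]]]'
python3 -m inch '[[[0,-1,0.5,0,0,0,0],[0,0,0,0,0,0,0]]]'
python3 - <<'E'
from h import *
np.set_printoptions(precision=4,suppress=True)
c=snap('top','top3.png'); w=snap('scene','scene3.png')
t=fit('tote',[.473,-.005,.976],{'scene':w})
o=bot.get_obs();print(o['ee_pos'],o['tcp_rot'],o['wrist_force'],o['torque'])
S=np.array([.4881,-.1224,.975])
a=S[2];R=np.array([[np.cos(a),-np.sin(a)],[np.sin(a),np.cos(a)]]);print('gap',R.T@(t[:2]+np.array([[np.cos(t[2]),-np.sin(t[2])],[np.sin(t[2]),np.cos(t[2])]])@[-.09,-.075]-S[:2]))
A=cv2.resize(cv2.imread('pics/top3.png')[215:285,290:390],None,fx=6,fy=6,interpolation=3)
B=cv2.resize(cv2.imread('pics/scene3.png')[225:295,260:360],None,fx=6,fy=6,interpolation=3)[:180+240]
cv2.imwrite('pics/c3.png',cv2.resize(np.vstack([A,B]),None,fx=.71,fy=.71,interpolation=3))
E
```

```text
time: 9.98
ee_pos: [0.4627, 0.1348, 0.0311]
tcp_rot: [-180.0, -0.2, 95.9]
wrist_force: [0.6, 12.5, 4.0]
opening: 0.0132
grasp_force: 59.1
time: 10.22
ee_pos: [0.4633, 0.1345, 0.0312]
tcp_rot: [180.0, -0.3, 95.9]
wrist_force: [1.0, 16.2, 3.5]
opening: 0.013
grasp_force: 59.4
tote scene 0.84 (array([ 0.4745, -0.0019,  0.9686]), np.float64(0.06609290737821391))
tote all (array([ 0.4745, -0.0019,  0.9686]), np.float64(0.06609290737821391))
[0.4634 0.1345 0.0312] [179.9925  -0.2665  95.9331] [ 1.461 15.951  2.743] [ 2.7379 -0.1913 -0.7857]
gap [0.0016 0.0045]
```

View pics/c3.png

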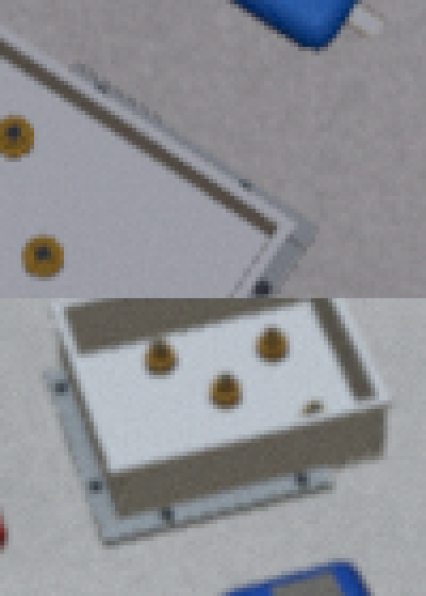

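The tote sits against the y rail but may be jamming slightly, with about 4 mm of gap left to the x rail. I'll back off the y rail, then push straight at the x rail.

```bash
python3 -m inch '[[[0,1.5,1.3,0,0,0,0],[0,0,0,0,0,0,0]]]'
python3 -m inch '[[[0,-0.65,0.75,0,0,0,0],[0,-0.65,0.75,0,0,0,0],[0,0,0,0,0,0,0]]]'
python3 -m inch '[[[0,-0.65,0.75,0,0,0,0],[0,0,0,0,0,0,0]]]'
python3 -m inch '[[[0,-0.65,0.75,0,0,0,0],[0,0,0,0,0,0,0]]]'
```

```text
time: 10.62
ee_pos: [0.4635, 0.1344, 0.0311]
tcp_rot: [-179.9, -0.1, 95.9]
wrist_force: [-5.1, 4.3, 9.5]
opening: 0.0134
grasp_force: 59.7
time: 11.0
ee_pos: [0.4643, 0.1342, 0.0311]
tcp_rot: [-179.8, -0.2, 95.9]
wrist_force: [-10.7, 11.8, 11.8]
opening: 0.0134
grasp_force: 60.5
time: 11.25
ee_pos: [0.4643, 0.1342, 0.0311]
tcp_rot: [-179.7, -0.3, 95.9]
wrist_force: [-14.4, 14.9, 13.8]
opening: 0.0135
grasp_force: 61.2
time: 11.5
ee_pos: [0.4644, 0.1343, 0.0311]
tcp_rot: [-179.6, -0.4, 96.0]
wrist_force: [-20.0, 20.3, 16.5]
opening: 0.0134
grasp_force: 62.0
```

```bash
python3 -m inch '[[[0,1.5,-1.8,0,0,0,0],[0,0,0,0,0,0,0]]]'
python3 -m inch '[[[0,-0.8,-0.6,0,0,0,0],[0,-0.8,-0.6,0,0,0,0],[0,0,0,0,0,0,0]]]'
python3 - <<'E'
from h import *
np.set_printoptions(precision=4,suppress=True)
c=snap('scene','scene4.png')
t=fit('tote',[.473,-.005,.976],{'scene':c})
o=bot.get_obs();print(o['ee_pos'],o['tcp_rot'],o['wrist_force'],o['torque'])
S=np.array([.4881,-.1224,.975])
R=lambda a:np.array([[np.cos(a),-np.sin(a)],[np.sin(a),np.cos(a)]]);print('gap',R(S[2]).T@(t[:2]+R(t[2])@[-.09,-.075]-S[:2]),np.degrees(t[2]-S[2]),'F stop',R(S[2]).T@np.array(o['wrist_force'])[:2])
im=cv2.imread('pics/scene4.png');k=6
for P,z,col in (([[0,0],[.14,0]],.008,(0,0,255)),([[0,0],[0,.14]],.008,(0,0,255))):
    q=proj(c,np.c_[np.array(P)@R(S[2]).T+S[:2],[z,z]])
    im2=None
A=cv2.resize(im[215:295,260:385],None,fx=k,fy=k,interpolation=3)
cv2.imwrite('pics/c4.png',A)
E
```

```text
time: 11.75
ee_pos: [0.4643, 0.1342, 0.0311]
tcp_rot: [-179.8, -0.2, 95.9]
wrist_force: [-8.2, 9.5, 10.1]
opening: 0.0129
grasp_force: 60.3
time: 12.12
ee_pos: [0.4641, 0.134, 0.0311]
tcp_rot: [-179.9, -0.3, 96.0]
wrist_force: [-3.7, 20.6, 5.9]
opening: 0.0129
grasp_force: 59.6
tote scene 0.69 (array([ 0.4754, -0.002 ,  0.9721]), np.float64(0.058080070783749695))
tote all (array([ 0.4754, -0.002 ,  0.9721]), np.float64(0.058080070783749695))
[0.4641 0.134  0.0311] [-179.9376   -0.3426   95.9674] [-3.2295 20.3932  6.1259] [ 3.3642  0.4808 -0.7929]
gap [0.0023 0.0034] -0.1664289811000095 F stop [15.0672 14.1171]
```

View pics/c4.png

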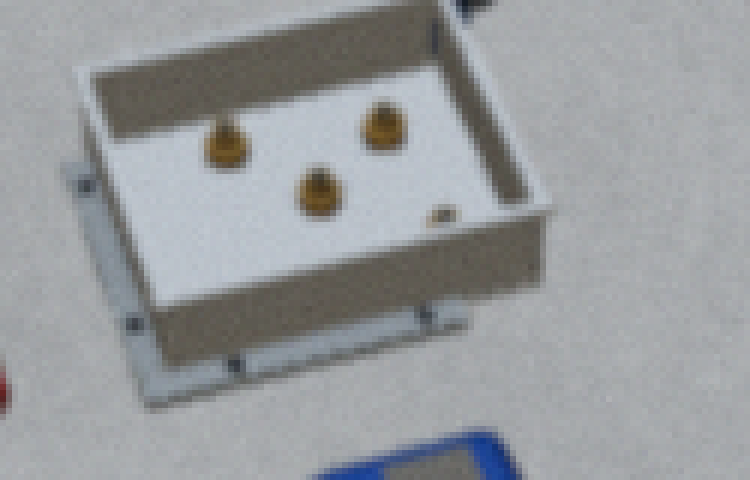

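The tote is flush on both rails at about 15 N each, with a yaw error of 0.2°. Now I'll tilt it about the low corner.

```bash
python3 -m inch '[[[0,-0.9,0,-9,0,2,0],[0,-0.9,0,-9,0,2,0],[0,-0.9,0,-9,0,2,0],[0,0,0,0,0,0,0]]]' 90
```

```text
time: 12.72
ee_pos: [0.4643, 0.1297, 0.0583]
tcp_rot: [-179.9, -6.3, 95.9]
wrist_force: [-1.5, 18.5, 3.9]
opening: 0.0128
grasp_force: 88.2
```

```bash
python3 -m inch '[[[0,-0.7,0,-9,0,2,0],[0,-0.7,0,-9,0,2,0],[0,-0.7,0,-9,0,2,0],[0,-0.7,0,-9,0,2,0],[0,-0.7,0,-9,0,2,0],[0,0,0,0,0,0,0]]]'
python3 -m inch '[[[0,-0.7,0,-9,0,2,0],[0,-0.7,0,-9,0,2,0],[0,-0.7,0,-9,0,2,0],[0,-0.7,0,-9,0,2,0],[0,-0.7,0,-9,0,2,0],[0,-0.7,0,-9,0,2,0],[0,0,0,0,0,0,0],[0,0,0,0,0,0,0]]]'
python3 - <<'E'
from h import *
np.set_printoptions(precision=4,suppress=True)
c=snap('scene','scene5.png');t=snap('top','top5.png')
o=bot.get_obs();print(o['ee_pos'],o['tcp_rot'],o['wrist_force'],o['torque'])
for n in('tote_corner','stop_corner'):
  for k,cc in(('scene',c),('top',t)): print(n,k,[(np.round(d['position'],1),round(d['conf'],2),ray(cc,d['position'],0)[:2]) for d in finder.mark_of(k,n)[:2]])
A=cv2.resize(cv2.imread('pics/scene5.png')[170:300,250:390],None,fx=4,fy=4,interpolation=3)
B=cv2.resize(cv2.imread('pics/top5.png')[200:330,230:400],None,fx=4,fy=4,interpolation=3)
cv2.imwrite('pics/c5.png',cv2.resize(np.hstack([A,B]),None,fx=.64,fy=.64,interpolation=3))
E
```

```text
time: 13.48
ee_pos: [0.4653, 0.1169, 0.1012]
tcp_rot: [-179.8, -16.1, 95.8]
wrist_force: [-1.9, 7.9, 1.1]
opening: 0.0132
grasp_force: 87.8
time: 14.48
ee_pos: [0.4684, 0.0931, 0.1499]
tcp_rot: [-179.9, -27.9, 95.9]
wrist_force: [-1.2, 1.1, -4.4]
opening: 0.0128
grasp_force: 87.7
[0.4683 0.0932 0.1498] [-179.8927  -27.9187   95.9244] [-1.6244  0.0914 -4.2642] [-0.2177  0.4236 -0.1763]
tote_corner scene [(array([287.5, 276.7]), 0.59, array([ 0.4834, -0.118 ])), (array([288.9, 261. ]), 0.55, array([ 0.4503, -0.0726]))]
tote_corner top []
stop_corner scene [(array([288.8, 276.3]), 0.75, array([ 0.4854, -0.1148]))]
stop_corner top []
```

View pics/c5.png

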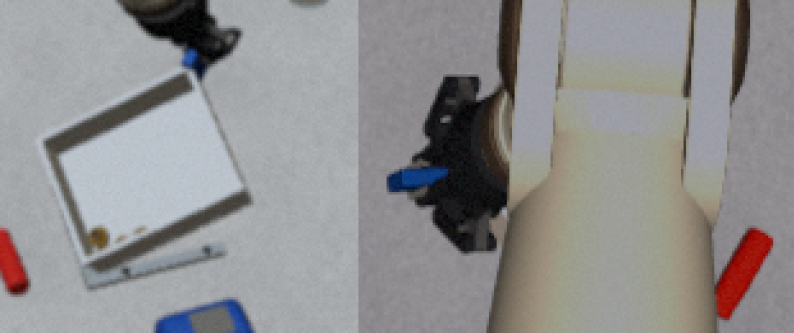

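Scene: fittings are collected in the low corner, with one plainly visible at (97,237) and others half hidden behind the wall. The wrist force suggests the hand carries most of the weight, so I'll look with the wrist camera and lower slightly onto the corner.

```bash
python3 -m inch '[[[0,-1,0,1.5,0,0,0],[0,-0.5,0,1,0,0,0],[0,0,0,0,0,0,0]]]'
python3 - <<'E'
from h import *
from scipy.spatial.transform import Rotation as Ro
np.set_printoptions(precision=4,suppress=True)
c=snap('wrist','w6.png'); o=bot.get_obs();print(o['ee_pos'],o['tcp_rot'],o['wrist_force'])
Rt=Ro.from_euler('xyz',o['tcp_rot'],degrees=True).as_matrix()
# tool axes in tote: x=diag, z=down
g=np.radians(39.82);M=np.array([[np.cos(g),np.sin(g),0],[np.sin(g),-np.cos(g),0],[0,0,-1]]) # tool->tote
Rw=Rt@M.T; org=np.array(o['ee_pos'])-Rw@(np.array([.11,.0916,.048])-.0026*np.array([np.cos(g),np.sin(g),0])-[0,0,.017])
print('tilt',np.degrees(np.arccos(Rw[2,2])),'corner',org+Rw@[-.09,-.075,0],'grip z',(org+Rw@[.11,.0916,.048])[2])
im=cv2.imread('pics/w6.png')
for z in(.055,):
    q=proj(c,np.array([[x,y,z] for x,y in((-.09,-.075),(.09,-.075),(.09,.075),(-.09,.075))])@Rw.T+org);print('rim px',q)
    cv2.polylines(im,[np.int32(q)],True,(0,255,0),1)
q=proj(c,np.array([[x,y,.0135] for x,y in((-.086,-.071),(-.018,-.071),(-.018,-.003),(-.086,-.003))])@Rw.T+org);cv2.polylines(im,[np.int32(q)],True,(0,0,255),1)
R=Rw;oc=-np.array(c['R']).T@np.array(c['t'])
for d in finder.mark_of('wrist','fitting0_center'):
    v=R.T@(np.array(c['R']).T@np.array([(d['position'][0]-c['cx'])/foc(c),(d['position'][1]-c['cy'])/foc(c),1]));p=R.T@(oc-org);print(np.round(d['position']),round(d['conf'],2),(p+v*(.0135-p[2])/v[2]))
cv2.imwrite('pics/w6b.png',im)
E
```

```text
time: 15.15
ee_pos: [0.4684, 0.0935, 0.1477]
tcp_rot: [-179.9, -28.0, 95.9]
wrist_force: [-2.6, 5.0, 1.1]
opening: 0.0127
grasp_force: 88.4
[0.4684 0.0935 0.1477] [-179.9395  -28.0115   95.9281] [-2.7018  4.2069  1.0125]
tilt 28.011597558795966 corner [ 0.4902 -0.1184 -0.0007] grip z 0.16394343419177018
rim px [[324.269  800.2873]
 [607.0553 612.97  ]
 [325.7138 418.2006]
 [ 62.0375 678.6184]]
```

View pics/w6b.png

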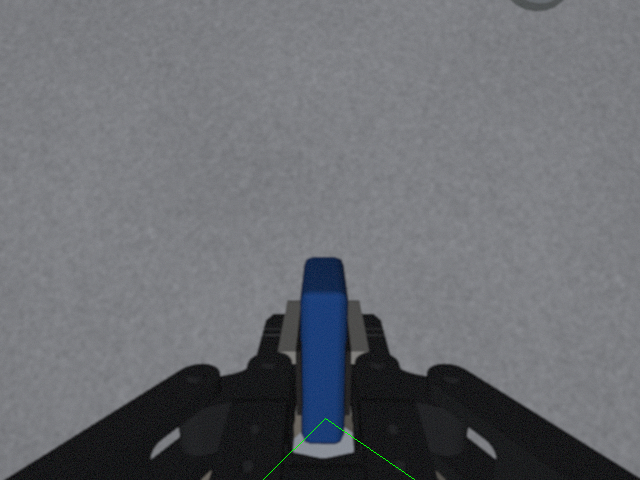

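The wrist view shows the lug firmly pinched and the tote interior out of sight. The corner is down with light contact. I'll check the fittings in the scene camera with a model overlay.

```bash
cat > ov.py <<'E'
import sys
from h import *
from scipy.spatial.transform import Rotation as Ro
np.set_printoptions(precision=4,suppress=True)
tag=sys.argv[1]
c=snap('scene','s%s.png'%tag); o=bot.get_obs();print(o['ee_pos'],o['tcp_rot'],o['wrist_force'],o['time'])
Rt=Ro.from_euler('xyz',o['tcp_rot'],degrees=True).as_matrix()
g=np.radians(39.82);M=np.array([[np.cos(g),np.sin(g),0],[np.sin(g),-np.cos(g),0],[0,0,-1]])
Rw=Rt@M.T; org=np.array(o['ee_pos'])-Rw@(np.array([.11,.0916,.048])-.0026*np.array([np.cos(g),np.sin(g),0])-[0,0,.017])
print('corner',org+Rw@[-.09,-.075,0])
k=6;r0,c0=205,262
im=cv2.resize(cv2.imread('pics/s%s.png'%tag)[r0:r0+80,c0:c0+120],None,fx=k,fy=k,interpolation=3)
def P(pts): return np.int32((proj(c,np.array(pts)@Rw.T+org)-[c0-.5,r0-.5])*k)
sq=lambda a,b,e,f,z:[[a,e,z],[b,e,z],[b,f,z],[a,f,z]]
cv2.polylines(im,[P(sq(-.09,.09,-.075,.075,.055))],True,(0,255,0),1)
cv2.polylines(im,[P(sq(-.09,-.018,-.075,-.003,.019))],True,(0,0,255),1)
for x in(-.075,-.053,-.031):cv2.circle(im,tuple(int(v) for v in P([[x,-.060,.019]])[0]),3,(255,0,255),-1)
cv2.imwrite('pics/o%s.png'%tag,im)
E
python3 ov.py 7
```

```text
[0.4684 0.0935 0.1477] [-179.9411  -28.0077   95.932 ] [-1.6577  3.7677  0.8069] 15.3
corner [ 0.4903 -0.1184 -0.0006]
```

View pics/o7.png

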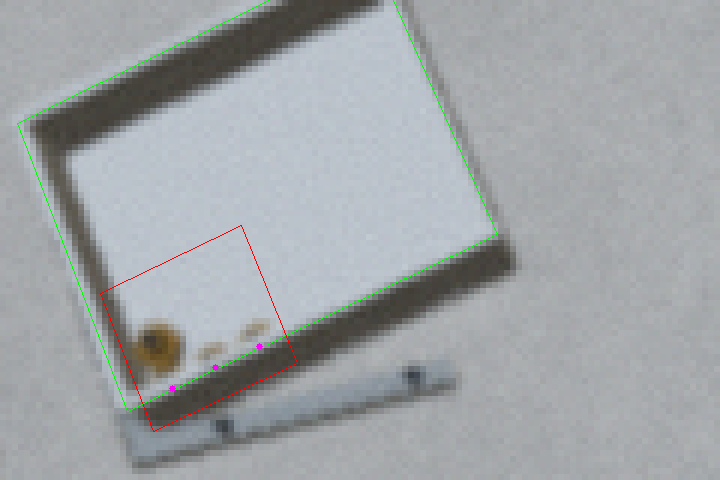

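```bash
python3 - <<'E'
import cv2,numpy as np
im=cv2.imread('pics/s7.png').astype(int); s=(im[:,:,2]-im[:,:,0])
print('rows 255..275, cols 280..314'); 
for r in range(255,275): print(r,' '.join('%3d'%v for v in s[r,280:314]))
E
```

```text
rows 255..275, cols 280..314
255  10  -1 -12 -17 -15 -14 -17 -15 -16 -17 -13 -16 -15 -16 -15 -16 -15 -16 -17 -14 -18 -17 -15 -16 -15 -16 -16 -16 -15 -14 -17 -17 -16 -17
256  11   3  -9 -15 -15 -17 -14 -15 -17 -17 -18 -16 -16 -16 -14 -19 -16 -16 -13 -16 -15 -16 -16 -16 -16 -18 -17 -16 -15 -17 -16 -16 -16 -17
257  13   6  -9 -16 -16 -17 -16 -17 -13 -14 -20 -16 -16 -16 -16 -17 -14 -16 -15 -15 -15 -16 -18 -14 -14 -15 -15 -17 -15 -13 -18 -16 -16 -17
258  14  10  -2 -14 -16 -12  -8   1   5   1  -7 -16 -16 -17 -17 -15 -17 -14 -15 -15 -15 -18 -15  -9  -2   5   0 -10 -14 -18 -16 -16 -16 -12
259  12  10   5  -6 -13  -1  12  27  41  38  14  -5 -16 -16 -17 -16 -16 -16 -16 -16 -19 -15 -10   6  23  29  16  -7 -14 -13 -18 -12 -10  -3
260   6  16   9  -2  -6  12  20  37  55  59  50  21  -7 -15 -14 -17 -18 -13 -19 -18 -16  -9   5  15  14   9   2 -11 -15 -12 -10  -8   2   5
261   4  14  10   7   6  27  14  14  43  58  72  51   4 -15 -17 -15 -15 -13 -10 -12 -13  -1  12  -2  -9 -11 -13 -13 -12  -6   2   9  11  12
262  -2  10  13  15  32  44  26  24  42  55  73  59   6 -17 -15 -11   0   8  13   0  -6  -4
[... 1028 characters left out ...]

270 -15 -13 -16 -10  -6 -13 -12 -13 -14 -11  -3   3   4   6  11   9  10  10   7   9   9   9   2  -3   1  -5  -3  -6  -6  -6  -8 -10 -13  -9
271 -10 -14 -15 -15 -12 -15 -12  -9  -1   2   6  10   8   9   7  10  10   9  10   9   6   0  -3  -6  -8  -5  -7  -7 -13  -9 -11 -15 -23 -17
272  -4 -13 -14 -11  -8  -4  -3   3   8   9  10  10  12   9   9   8   9   8  11   1  -3  -1  -2  -8 -10 -10 -11 -13 -17 -17 -17 -19 -17 -20
273  -5 -11 -12  -8  -4   3   9  11  10  10  11  11   7  11   6   3   5   3   1  -3 -10  -9  -8 -14 -16 -15 -19 -18 -20 -21 -19 -19 -19 -17
274  -7  -6 -14 -12  -9  -1   5   8   9  11   8   6   4  -2   1  -3  -6  -2  -2  -8 -15 -14 -14 -21 -19 -18 -20 -18 -18 -19 -17 -14 -13 -10
```

```bash
cat > r.py <<'E'
from h import *
from scipy.spatial.transform import Rotation as Ro
c=snap('scene','s8.png'); o=bot.get_obs(); print(o['time'])
Rt=Ro.from_euler('xyz',o['tcp_rot'],degrees=True).as_matrix()
g=np.radians(39.82);M=np.array([[np.cos(g),np.sin(g),0],[np.sin(g),-np.cos(g),0],[0,0,-1]])
Rw=Rt@M.T; org=np.array(o['ee_pos'])-Rw@(np.array([.11,.0916,.048])-.0026*np.array([np.cos(g),np.sin(g),0])-[0,0,.017])
im=cv2.imread('pics/s8.png').astype(int); s=np.clip((im[:,:,2]-im[:,:,0]-14)/45.,0,1)[250:276,278:316]
k=8
def P(X): return ((proj(c,np.array(X)@Rw.T+org)-[277.5,249.5])*k).astype(np.int32)
th=np.linspace(0,6.28,24)
def cyl(x,y,r,z0,z1): return np.array([[x+r*np.cos(a),y+r*np.sin(a),z] for a in th for z in(z0,z1)])
wall=[P(box(-90,90,-75,-71,0,55)),]
def render(fs):
    m=np.zeros((26*k,38*k),np.uint8)
    for x,y in fs:
        for r,a,b in((.011,.004,.014),(.0065,.014,.023)): cv2.fillConvexPoly(m,cv2.convexHull(P(cyl(x,y,r,a,b))),255)
    for w in wall: cv2.fillConvexPoly(m,cv2.convexHull(w),0)
    return cv2.resize(m,(38,26),interpolation=cv2.INTER_AREA)/255.
def cost(v): return np.sum((render(v.reshape(-1,2)*.01)-s)**2)
for name,f0 in (('3 only',[-7.5,-4.5,-5.3,-6,-3.1,-6]),('4 corner',[-7.5,-4.0,-5.3,-6,-3.1,-6,-7.5,-6])):
    f0=np.array(f0,float);n=len(f0)
    for _ in range(3): q=minimize(cost,f0,method='Nelder-Mead',options=dict(initial_simplex=f0+np.vstack([np.zeros(n),np.eye(n)*.6]),maxiter=3000,maxfev=3000));f0=q.x
    print(name,round(q.fun,2),np.round(f0.reshape(-1,2)*10,1).tolist())
E
python3 r.py; python3 - <<'E'
E
```

```text
15.35
3 only 13.12 [[-77.1, -35.5], [-43.2, -65.5], [-31.6, -65.6]]
4 corner 13.18 [[-76.9, -36.0], [-43.1, -65.8], [-21.9, -65.7], [-72.1, -65.4]]
```

The visible fitting sits at y≈−36 mm, resting on a hidden one in the corner. The third one along the x wall may have little margin, so I'll tilt to about 37° to seat them better.

```bash
python3 -m inch '[[[0,-0.9,0,-9,0,2,0],[0,-0.9,0,-9,0,2,0],[0,-0.9,0,-9,0,2,0],[0,-0.9,0,-9,0,2,0],[0,-0.5,0,-4.5,0,1,0],[0,0,0,0,0,0,0],[0,0,0,0,0,0,0]]]'
cat >> r.py <<'E'
print('corner',org+Rw@[-.09,-.075,0],'tilt',np.degrees(np.arccos(Rw[2,2])),o['wrist_force'])
b=(im[:,:,2]-im[:,:,0]>14).astype(np.uint8); b[:230]=0;b[290:]=0;b[:,:270]=0;b[:,340:]=0
n,_,st,ce=cv2.connectedComponentsWithStats(b)
for i in range(1,n):
    px=ce[i]; 
    def inv(z): return minimize(lambda q:np.sum((proj(c,(np.array([q[0]/100,q[1]/100,z])@Rw.T+org))-px)**2),[-5,-5],method='Nelder-Mead').x*10
    print(st[i],np.round(px,1),'tote mm at z=23',np.round(inv(.023),1),'z=13.5',np.round(inv(.0135),1))
E
python3 r.py
```

```text
time: 16.23
ee_pos: [0.4711, 0.0683, 0.1797]
tcp_rot: [-179.9, -37.0, 95.8]
wrist_force: [-2.4, 4.0, 0.1]
opening: 0.0127
grasp_force: 88.1
16.275
3 only 25.11 [[-75.7, -38.0], [-47.5, -65.5], [-47.4, -65.7]]
4 corner 29.07 [[-75.8, -38.0], [-48.4, -65.0], [-26.2, -67.0], [-51.0, -67.1]]
corner [ 4.89933696e-01 -1.17885126e-01 -2.04393580e-04] tilt 36.99923700803349 [-2.75338728  4.23316251  0.69535344]
[338 232   1   1   1] [338. 232.] tote mm at z=23 [ 90.4 -32.1] z=13.5 [ 88.4 -29.2]
[270 234  37  37 197] [283.9 258.3] tote mm at z=23 [-75.1 -25.8] z=13.5 [-78.2 -22.8]
[339 235   1   2   2] [339.  235.5] tote mm at z=23 [ 89.  -41.9] z=13.5 [ 87. -39.]
[325 256   1   1   1] [325. 256.] tote mm at z=23 [ 31.9 -73.6] z=13.5 [ 29.5 -71. ]
```

```bash
sed -i 's/\.019/.023/g; s/-\.060,/-.0535,/' ov.py; python3 ov.py 9
```

```text
[0.471  0.0683 0.1796] [-179.883   -36.9947   95.8511] [-3.159   4.0289 -0.1561] 16.325
corner [ 0.4899 -0.1179 -0.0002]
```

View pics/o9.png

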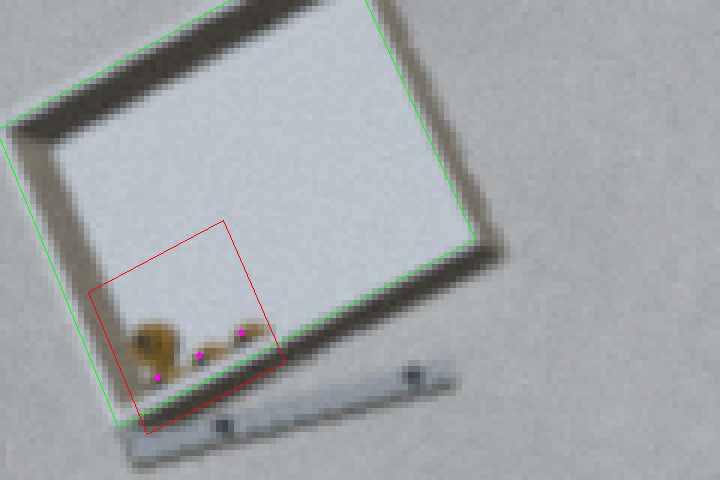

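The overlay shows all four fittings packed in the low corner, at (155,342), (165,375), (205,352) and (250,332). All are inside the red limit, the corner is down, the tilt is 37° and the tote is still. Handing in.

```bash
python3 -c "
from workcell import bot
print(bot.job_done())"
```

```text
the job is handed in; nothing more can be done
None
```

I handed the job in at about 16 s (the hand-in printed no verdict): by my measurements the tote was set flush in the stop, then held still by its lug at 37° (more than the roughly 30° asked, within the 20–45° allowed), low corner down, all four fittings gathered in that corner.

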